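Free the jammed doorstop and shut the supply cupboard

ROBOT

A 6-joint arm with a two-finger parallel gripper is mounted at the origin on the work surface. World frame = base frame: x ahead of the robot, y to its left, z up, the work surface at z = 0. Lengths are in m, angles in rad, forces in N, time in s.
With the tool pointing down it reaches from about 0.35 to 0.775 m from the base axis. Payload 7.3 kg.
Tool frame: the origin (TCP) lies on the mounting face of the last link; the fingertips stand 178 mm ahead of it and the grasp point (between the pads) lies 159 mm ahead of it (robot.tcp_to_tips is the distance from the TCP to the fingertips, in m); z points along the fingers, y is the direction in which the jaws open and shut (so a half turn about z gives the same grasp; the last joint's range is limited). The gripper opens to 92 mm and grips with 3 to 60 N. Pads are 19 mm wide; open, the fingers measure 130 mm over their backs; the gripper's body (75 mm by 190 mm) begins 47 mm behind the grasp point.
Start: joints at [-1.282, 0.342, 1.524, -0, 1.275, -0.146], TCP at [0.221, -0.476, 0.405] pointing down, gripper open.
Joint ranges: [-2.53, 2.53], [-0.77, 2.02], [0.04, 2.7], [-1, 4.14], [0.28, 2.66], [-3.11, 3.11]. Speed limits (rad/s): [2.57, 2.57, 3.14, 3.14, 3.14, 3.14].

INTERFACE

Orientations are given as [roll, pitch, yaw] about the fixed x, y, z axes, in that order (R = Rz(yaw) Ry(pitch) Rx(roll)).
In Python, from cell import robot, viewer gives the robot as it stands.
- The arm moves only by the shell command python3 -m creep 'ROWS' [OPENING] [FORCE]. ROWS is JSON, a list that holds one entry, the list of rows, each a list of 6 numbers: the shift along the world's x, y, z in mm, then the turn, a rotation vector about the world's x, y, z in degrees. A call has 1 to 5 rows; each row shifts and turns the pose as measured when the row begins; what a row does not reach is not made up. A row lasts 1/12 s, in which the tool goes at most 41.7 mm and 7.16 degrees, less where a joint would pass 70% of its speed; a pose out of reach is approached as far as the arm can. A call with a gripper value outside its range is refused whole. OPENING is the closure, from -1 (fully open) to 1 (shut), set as the call begins (- or left out, the last holds). The fingers move at their own pace and stop on an object; FORCE is the grip in N (left out, the last holds). Time passes only in rows, so rows that do not move let the fingers close. It gives the time, the measured TCP pose, the force and the opening at its end, in the units of the state.
- robot.observe(): the state, without advancing time (a new reading comes with each control period).
- viewer.read_camera(name): name is "scene" or "top"; returns the picture (480x640x3 uint8, blue, green, red); there is no depth.
- viewer.camera_model(name): a dict with "fx", "fy", "cx", "cy" (pixels), "pose" (4x4, takes a point from camera to world coordinates). Camera axes: x right, y up, looking along -z (the intrinsics and any distortion apply to the point x, -y, -z); pixel columns grow to the right and rows downward; lengths in m; the calibration is good to about 2 mm. A picture is of the moment at which its call begins. camera_model takes no time and is no camera call.
- robot.hand_in(): hands the job in, once; it reports no verdict.
The state is a dict: "time": time; "qpos": joint angles; "qvel": joint speeds; "joint_efforts": joint torques, N m; "tool_pos": TCP position; "tool_rot": TCP orientation; "contact_force": force on the tool from outside, world axes, zero at the start; "torque": the same for the moment, N m; "opening": finger opening in m.
Only numpy, scipy, OpenCV 4.12 (cv2) and the standard library are available. Lean on these libraries where they do the work, as an engineer would, in place of code of your own. Each camera call takes 0.05 s, during which the arm holds its last target. There are 200 camera calls.

TASK

The wooden doorstop wedge is jammed between the two stiff jaws at the foot of the supply cupboard and keeps its door from shutting. Work it loose with small pulls from side to side, both ways, until it slides out forwards, and lay it down in the shallow wooden tray. Then push the cupboard door shut until it clicks home on its catch, leaving the paint pots and the glue bottle standing.

Things in the scene. Friction and masses are not known exactly. Their poses are not given: they have to be found in the camera images.
- cupboard: Low plywood cupboard, 290 wide (its y), 170 deep, 190 high, fixed, turned about z. Origin on the table under the middle of its front face; front looks to its own -x, hinge side is +y. Its floor's underside is 24 above the table, open in front: the wedge's toe reaches 20 under it. Two fixed guide cheeks, 24 high, 10 thick, run 106 forward at y = -18 and -102, the jaws between them. Sizes in mm.
- wedge: Loose wooden doorstop, about 90 g: upright head block 35 long (x), 34 wide (y), 60 high, then a tail as wide, sloping from 48 high to 10 at the toe; 115 long. Origin on the underside, mid head block; toe to its +x. Starts at x = -77.5, y = -60 in the cupboard's frame, axes parallel, toe under the cupboard, so it lifts out only once slid 25 or more to cupboard -x. Sizes in mm.
- wedge_head (a point): Point on the upright centre line of the wedge's head block, 45 above its underside. Only the head's upper part, 24 to 60 above the table, stands clear above the jaws and cheeks: pinch its two sides (34 apart) there. Sizes in mm.
- wedge_toe (a point): Tip of the wedge's toe: 95 from the wedge's origin along its +x, 5 above its underside. Sizes in mm.
- jaw_left (a joint): How far the jaw on the wedge's cupboard +y side is pushed out along +y, m: 0 at start, 0.006 at its hard stop. Dark steel, 24 high, 52 long, 12.5 thick. Yields to about 7 N and stays where pushed. A square lip at its front end, 10 long, hooks 4 in front of the wedge's head, so a straight pull cannot draw the wedge out. Head play: 0.5 to each jaw, 1.5 to the lips. Sizes in mm.
- jaw_right (a joint): The same for the jaw on the cupboard -y side, growing as it is pushed to -y. The gap between the lips is 26 at the start and 38 with both jaws fully out; the head is 34 wide, so one jaw alone is not enough. With both jaws at their stops the gap is centred on the wedge's starting line. Sizes in mm.
- door (a joint): Door angle, rad: 0 shut, 1.8 wide open (swung to cupboard -x). Starts 1.1 to 1.45; stays about where left. A sprung roller catch resists in the last 0.05 rad, 6 N at the free edge (11 N at 150 from the hinge), gives way by about 0.015 and holds the door at 0. Panel 278 wide, 15 thick, 34 to 190 above the table: it passes over the jaws, not the wedge. 0.45 kg. Sizes in mm.
- door_hinge (a point): On the upright hinge axis at the door's top (190 high): 2 in front of the cupboard's front, at its y = +140. The panel's inner face lies on the axis, its outer face 15 further out (to cupboard -x when shut, to +y when open at a right angle). Sizes in mm.
- door_edge (a point): Top corner of the door's free edge, on the outer face, 190 above the table, 278 from the hinge. A knob stands 35 out of the outer face 250 from the hinge, 110 above the table. Sizes in mm.
- tray: Shallow open wooden tray, 180 (its x) by 220 (its y), 30 high, walls 4, floor 4 thick; fixed. Origin under its centre, on the table. Sizes in mm.
- pot_a: Closed paint pot, 42 in diameter and height; origin at its underside. Leave standing. Sizes in mm.
- pot_b: A second paint pot, as pot_a. Leave standing. Sizes in mm.
- glue: White glue bottle, 48 in diameter, 120 high; origin at its underside. Leave standing. Sizes in mm.
Mind the look-alikes: they are no part of the job. What is meant by the wedge is not purple, and is the larger of those in its own colour.

How it is judged:
By the outcome, as a careful person would: the job done as asked, in the order asked, and still so for the second after the job is handed in, with the robot touching nothing.
It also fails if it takes over 62 s, if anything falls off the work surface, if the arm or the gripper's body presses on something with over 40 N, if the wrist force passes 120 N, or if a joint passes its speed limit or range.

## Working session

There is one attempt and no reset: what is moved stays moved. The work goes in short steps, Python scripts to look and compute and a shell command to move; the robot and the scene stay as the last step left them, time stands still between calls to the robot, and variables do not carry over. Pictures are saved under pics/ and viewed, about 8 in all and at most 12, crops included, and the job is handed in when it is done.

```bash
mkdir -p pics; ls
python3 - <<'E'
from cell import robot, viewer
import cv2, numpy as np
s=robot.observe(); print({k:np.round(v,3).tolist() for k,v in s.items()})
for n in("scene","top"):
    cv2.imwrite(f"pics/{n}0.png",viewer.read_camera(n)); m=viewer.camera_model(n); print(n,{k:np.round(v,3).tolist() for k,v in m.items()})
E
```

```text
pics
{'time': 0.0, 'qpos': [-1.282, 0.343, 1.525, -0.0, 1.275, -0.146], 'qvel': [0.001, -0.001, -0.0, -0.001, -0.0, 0.001], 'joint_efforts': [0.001, -43.125, -24.422, 0.072, 0.056, -0.0], 'tool_pos': [0.221, -0.476, 0.404], 'tool_rot': [-3.14, -0.0, 0.435], 'contact_force': [-0.005, -0.887, -0.08], 'torque': [-0.045, 0.015, -0.021], 'opening': 0.092}
scene {'fx': 476.341, 'fy': 476.341, 'cx': 323.795, 'cy': 235.706, 'pose': [[0.961, 0.264, -0.085, 0.49], [-0.278, 0.919, -0.279, -0.252], [0.004, 0.292, 0.956, 1.162], [0.0, 0.0, 0.0, 1.0]]}
top {'fx': 493.628, 'fy': 493.628, 'cx': 320.766, 'cy': 238.656, 'pose': [[0.03, 0.973, -0.227, 0.343], [-1.0, 0.031, -0.001, 0.051], [0.006, 0.227, 0.974, 1.255], [0.0, 0.0, 0.0, 1.0]]}
```

View pics/scene0.png

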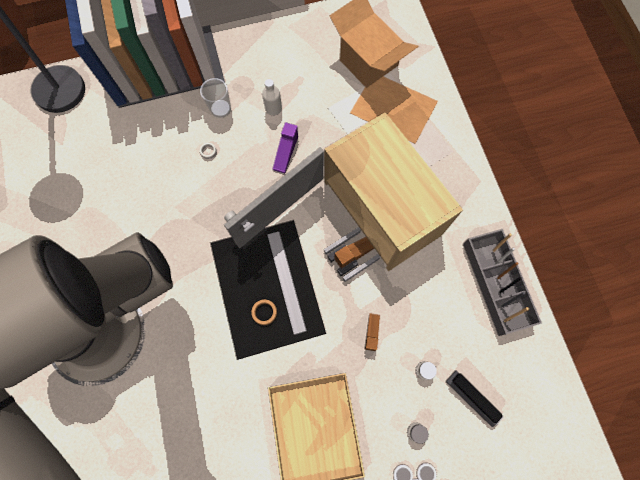

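View pics/top0.png

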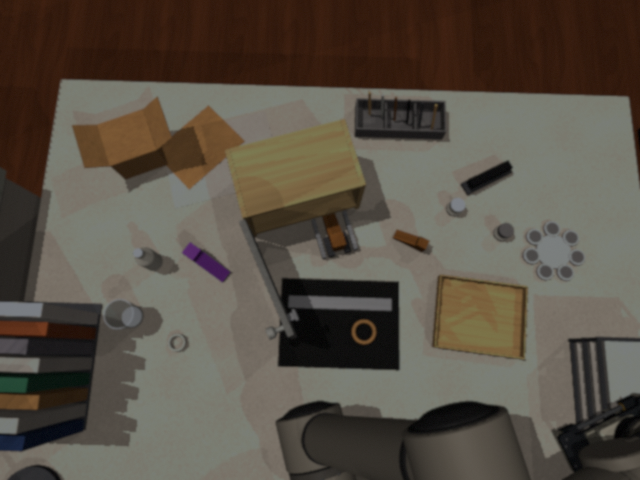

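Scene view: the cupboard top is at about (393,185), the wedge in its jaws at (350,250), the open door runs from (325,150) to (237,240), and the tray is at (315,430). Top view: wedge at (335,235), tray (481,317), pots (457,206) and (503,232), glue (147,258). The look-alikes are the purple wedge and the small brown one at (410,240).

Run:
```python
import cv2, numpy as np
a=cv2.imread("pics/top0.png")[110:350,215:385]; b=cv2.imread("pics/scene0.png")[105:305,215:475]
a=cv2.convertScaleAbs(a,alpha=1.6)
a=cv2.resize(a,None,fx=2.5,fy=2.5,interpolation=cv2.INTER_CUBIC)  # 425x600
b=cv2.resize(b,None,fx=3,fy=3,interpolation=cv2.INTER_CUBIC) #780x600
cv2.imwrite("pics/ca.png",a); cv2.imwrite("pics/cb.png",b)
```

```text
(no output)
```

View pics/ca.png

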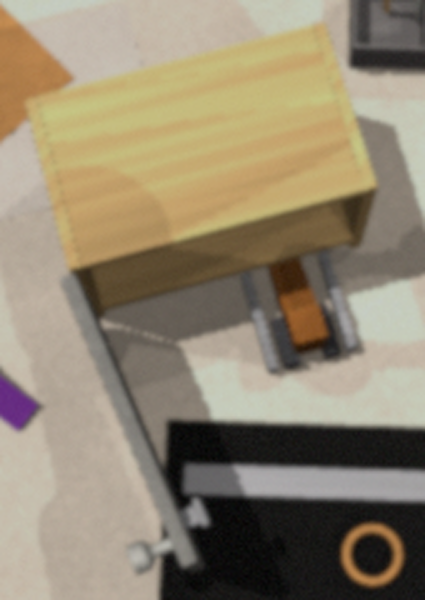

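View pics/cb.png

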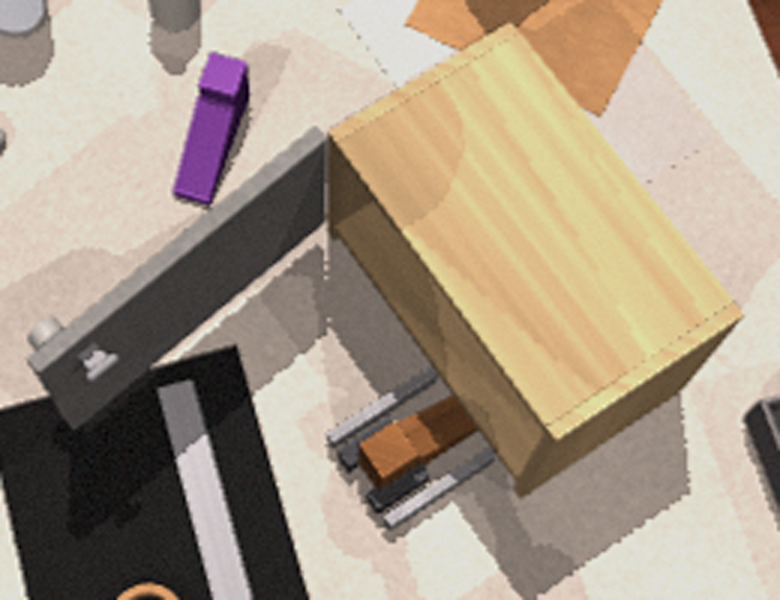

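Crops: the cupboard top corners read clearly in both views. The top crop has them at (28,101), (320,25), (376,187), (75,268); the scene crop has (513,25), (740,316), (555,438), (330,137). The wedge head is at (310,330) in the top crop and (392,452) in the scene crop. The door's free end is at about (190,567) and (40,360).

```bash
cat > h.py <<'E'
from cell import robot, viewer
import cv2, numpy as np
from scipy.optimize import least_squares
M={n:viewer.camera_model(n) for n in("scene","top")}
def ray(n,u,v):
    m=M[n];P=np.array(m["pose"]);d=np.array([(u-m["cx"])/m["fx"],-(v-m["cy"])/m["fy"],-1]);return P[:3,3],P[:3,:3]@d
def onz(n,u,v,z):
    o,d=ray(n,u,v);return o+d*(z-o[2])/d[2]
def proj(n,p):
    m=M[n];P=np.array(m["pose"]);c=P[:3,:3].T@(np.array(p)-P[:3,3]);return np.array([m["cx"]+m["fx"]*c[0]/-c[2],m["cy"]-m["fy"]*c[1]/-c[2]])
def A(u,v):return u/2.5+215,v/2.5+110
def B(u,v):return u/3+215,v/3+105
E
cat > m.py <<'E'
from h import *
ct=[(28,101),(320,25),(376,187),(75,268)];cs=[(513,25),(740,316),(555,438),(330,137)]
loc=np.array([(.17,.145),(.17,-.145),(0,-.145),(0,.145)])
def fit(pts):
    f=lambda p:((np.array([[np.cos(p[2]),-np.sin(p[2])],[np.sin(p[2]),np.cos(p[2])]])@loc.T).T+p[:2]-pts).ravel()
    r=least_squares(f,[.5,0,0]);return r.x,np.round(r.fun*1000,1)
pt=np.array([onz("top",*A(*c),.19)[:2] for c in ct]);ps=np.array([onz("scene",*B(*c),.19)[:2] for c in cs])
for p in(pt,ps,np.r_[pt+ps]/2):x,r=fit(p);print("cup",np.round(x,4),np.degrees(x[2]).round(2),r)
c,s=np.cos(x[2]),np.sin(x[2]);R=np.array([[c,-s],[s,c]]);O=x[:2]
w=lambda a,b:O+R@[a,b]
np.save("cup.npy",x)
print("wedge head pred",w(-.0775,-.06),"hinge",w(-.002,.14))
for n in M:print(n,"head top pred px",[proj(n,[*w(-.0775+a,-.06+b),.06]).round(1).tolist() for a,b in[(-.0175,.017),(-.0175,-.017),(.0175,-.017),(.0175,.017)]])
img={n:cv2.imread(f"pics/{n}0.png") for n in M}
# door free end
for n,q in(("top",A(190,567)),("scene",B(37,362))):
    e=onz(n,*q,.19)[:2];d=R.T@(e-w(-.002,.14));print("door end",e,"ang",np.arctan2(-d[0],-d[1]),np.hypot(*d))
# wedge mask orange-brown
for n,roi in(("top",(310,205,355,260)),("scene",(325,225,385,275))):
    h=cv2.cvtColor(img[n],cv2.COLOR_BGR2HSV);k=cv2.inRange(h,(5,130,60),(15,255,255));u0,v0,u1,v1=roi
    z=np.zeros_like(k);z[v0:v1,u0:u1]=k[v0:v1,u0:u1];cv2.imwrite(f"pics/k_{n}.png",z)
    ys,xs=np.nonzero(z);print(n,"wedge bbox",xs.min(),xs.max(),ys.min(),ys.max(),len(xs))
# tray, top rim z=.03
for n,col in(("top",(434,276,527,359)),("scene",(268,375,362,479))):
    h=cv2.cvtColor(img[n],cv2.COLOR_BGR2HSV);k=cv2.inRange(h,(12,80,60),(30,255,255));u0,v0,u1,v1=col
    z=np.zeros_like(k);z[v0-8:v1+8,u0-8:u1+8]=k[v0-8:v1+8,u0-8:u1+8]
    cn=max(cv2.findContours(z,0,2)[0],key=cv2.contourArea);q=cv2.boxPoints(cv2.minAreaRect(cn));print(n,"tray",[onz(n,*p,.03)[:2].round(3).tolist() for p in q])
for nm,t,sc,z in(("glue",(143,253),(269,86),.12),("potA",(457,203),(428,369),.042),("potB",(504,231),(419,432),.042)):
    print(nm,onz("top",*t,z)[:2].round(3),onz("scene",*sc,z)[:2].round(3))
E
python3 m.py
```

```text
cup [0.6766 0.0891 0.313 ] 17.94 [-0.3  3.1  3.6 -4.7  0.5 -2.9 -3.7  4.5]
cup [0.6777 0.0894 0.3056] 17.51 [-1.3  2.1  3.1 -2.2 -0.8 -3.8 -1.   3.9]
cup [0.6772 0.0893 0.3093] 17.72 [-0.8  2.6  3.3 -3.5 -0.2 -3.3 -2.3  4.2]
wedge head pred [0.62159654 0.00851271] hinge [0.63263917 0.22200348]
scene head top pred px [[334.2, 253.8], [342.3, 265.4], [354.4, 257.4], [346.3, 246.0]]
top head top pred px [[333.6, 247.9], [346.8, 244.2], [342.7, 231.0], [329.7, 234.6]]
door end [0.37655734 0.10824306] ang 1.4620297470150723 0.2802130167614158
door end [0.38418476 0.1106945 ] ang 1.4588847038668826 0.2722485614726012
top wedge bbox 327 345 225 246 282
scene wedge bbox 335 373 237 266 542
top tray [[0.369, -0.218], [0.548, -0.246], [0.522, -0.482], [0.346, -0.446]]
scene tray [[0.362, -0.229], [0.548, -0.249], [0.524, -0.467], [0.349, -0.446]]
glue [0.56  0.467] [0.56  0.471]
potA [ 0.732 -0.295] [ 0.729 -0.294]
potB [ 0.661 -0.413] [ 0.665 -0.413]
```

Run:
```python
from h import *
c=np.load("cup.npy");R=np.array([[np.cos(c[2]),-np.sin(c[2])],[np.sin(c[2]),np.cos(c[2])]])
o=[]
for n,(u,v),al in(("top",(310,215),2.),("scene",(322,222),1)):
    im=cv2.convertScaleAbs(cv2.imread(f"pics/{n}0.png")[v:v+60,u:u+50],alpha=al)
    im=cv2.resize(im,None,fx=8,fy=8,interpolation=cv2.INTER_CUBIC)
    for i in range(0,50,10):cv2.putText(im,str(u+i),(i*8,10),0,.35,(0,0,255));cv2.line(im,(i*8+4,12),(i*8+4,18),(0,0,255))
    for i in range(10,60,10):cv2.putText(im,str(v+i),(0,i*8+8),0,.35,(0,0,255))
    o.append(im)
cv2.imwrite("pics/w.png",np.hstack(o))
```

```text
(no output)
```

View pics/w.png

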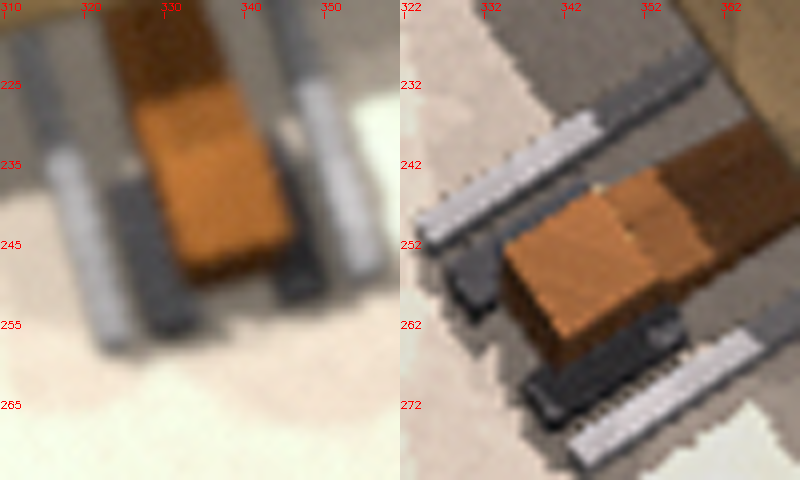

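The zoom shows the wedge head's top face clearly between the dark jaws. Its corners are at about (334.4,252.4), (342.3,263.6), (353.8,256.5), (346.1,245) in the scene view, with front corners at (332.3,247) and (346,243.6) in the top view.

Run:
```python
from h import *
S=[((x-400)/8+322,y/8+222) for x,y in((503,247),(566,337),(658,280),(597,188))]
T=[(x/8+310,y/8+215) for x,y in((182,260),(292,233))]
p=np.array([onz("scene",*q,.06)[:2] for q in S]);t=np.array([onz("top",*q,.06)[:2] for q in T])
print(p.round(4),t.round(4));print("centre",p.mean(0))
d=lambda a,b:np.degrees(np.arctan2(*(b-a)[::-1]))
print(d(p[0],p[3]),d(p[1],p[2]),d(p[1],p[0])-90,d(p[2],p[3])-90,"top",d(t[1],t[0])-90)
c,s=np.cos(np.radians(17.6)),np.sin(np.radians(17.6));print("head from top front edge",t.mean(0)+.0175*np.array([c,s]))
# cheeks, z=.024: scene left cheek outer edge; right cheek
C=[((x-400)/8+322,y/8+222) for x,y in((420,233),(590,112),(572,445),(745,332))]
k=[onz("scene",*q,.024)[:2] for q in C];print(d(k[0],k[1]),d(k[2],k[3]))
C=[(x/8+310,y/8+215) for x,y in((102,340),(50,160),(355,272),(305,95))]
k=[onz("top",*q,.024)[:2] for q in C];print(d(k[0],k[1]),d(k[2],k[3]))
```

```text
[[ 0.6019  0.0212]
 [ 0.612  -0.0104]
 [ 0.6434 -0.0013]
 [ 0.6342  0.031 ]] [[ 0.6006  0.0215]
 [ 0.6102 -0.0124]]
centre [0.6228753 0.0101208]
16.786536126311745 16.18148898922565 17.717748845695866 15.864702653821041 top 15.883222174751324
head from top front edge [0.62207675 0.0098513 ]
20.290939588657277 17.316605966331558
17.545770392207345 16.380760366890886
```

```bash
R='x'; python3 -m creep '[[[26,31,0,0,0,-2],[26,31,0,0,0,-2],[26,31,0,0,0,-2],[26,31,0,0,0,-1.7],[26,31,0,0,0,0]]]' -1 20
python3 -m creep '[[[26,31,0,0,0,0],[26,31,0,0,0,0],[26,31,0,0,0,0],[26,31,0,0,0,0],[26,31,0,0,0,0]]]'
```

```text
time: 0.52
tool_pos: [0.3497, -0.3209, 0.4014]
tool_rot: [-3.138, 0.003, 0.28]
contact_force: [0.8, -0.8, 0.0]
opening: 0.0919
time: 0.93
tool_pos: [0.4817, -0.1591, 0.4004]
tool_rot: [-3.136, 0.004, 0.278]
contact_force: [-0.1, -0.8, 0.3]
opening: 0.0917
```

```bash
python3 -m creep '[[[23.5,28,-15,0,0,1.2],[23.5,28,-15,0,0,0],[23.5,28,-15,0,0,0],[23.5,28,-15,0,0,0],[23.5,28,-15,0,0,0]]]' -0.1
python3 -m creep '[[[23,29,-15,0,0,0],[0,0,-30,0,0,0],[0,0,-25,0,0,0],[0,0,0,0,0,0]]]'
python3 - <<'E'
from h import *
cv2.imwrite("pics/s1.png",cv2.resize(viewer.read_camera("scene")[170:320,260:420],None,fx=4,fy=4))
s=robot.observe();print(s["tool_pos"],s["tool_rot"],s["contact_force"],s["qpos"])
E
```

```text
time: 1.35
tool_pos: [0.6043, -0.0095, 0.3248]
tool_rot: [-3.14, -0.0, 0.302]
contact_force: [0.7, -1.0, 0.5]
opening: 0.0633
time: 1.68
tool_pos: [0.6303, 0.0293, 0.2468]
tool_rot: [-3.137, 0.002, 0.311]
contact_force: [-1.6, 0.7, -1.0]
opening: 0.0506
[0.63064286 0.02896049 0.24895087] [-3.13764073e+00  6.67795648e-04  3.10556537e-01] [-0.90511216  0.71296534  0.33585254] [-0.07618798  0.68187738  1.40211009  0.00390747  1.05971749  1.18213831]
```

View pics/s1.png

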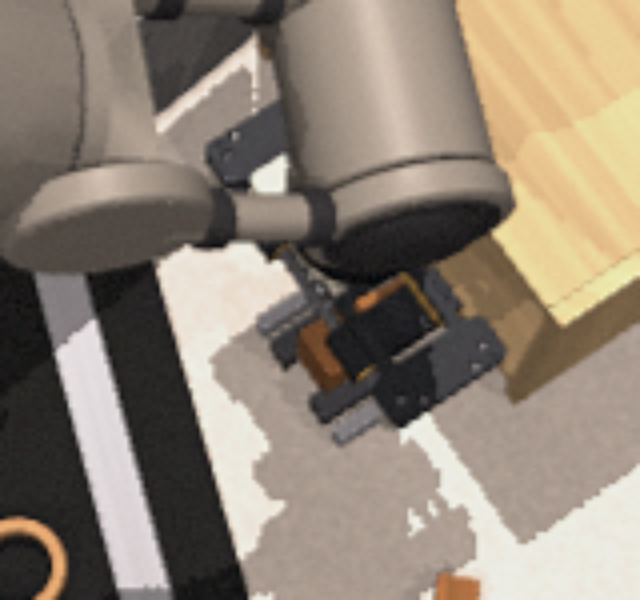

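The gripper sits about 20 mm off towards +y and slightly forward, still above the head and clear. I'll correct that and then descend.

```bash
python3 -m creep '[[[-8,-19,0,0,0,-0.5],[0,0,0,0,0,0]]]'
python3 - <<'E'
from h import *
s=robot.observe();print(s["tool_pos"],s["tool_rot"],s["contact_force"])
E
```

```text
time: 1.9
tool_pos: [0.6228, 0.0096, 0.2503]
tool_rot: [-3.138, 0.001, 0.303]
contact_force: [0.2, 0.3, -0.6]
opening: 0.0505
[0.62280996 0.00963389 0.25029971] [-3.13798128e+00  6.71176582e-04  3.02692303e-01] [ 0.19006016  0.28353052 -0.64088502]
```

```bash
python3 -m creep '[[[0,0,-22,0,0,0],[0,0,-20,0,0,0],[0,0,0,0,0,0]]]'
python3 -m creep '[[[0,0,0,0,0,0],[0,0,0,0,0,0],[0,0,0,0,0,0],[0,0,0,0,0,0]]]' 0.6 25
```

```text
time: 2.15
tool_pos: [0.6243, 0.0074, 0.2146]
tool_rot: [3.141, -0.009, 0.299]
contact_force: [-0.5, -0.7, -0.5]
opening: 0.0506
time: 2.48
tool_pos: [0.6248, 0.0079, 0.221]
tool_rot: [-3.141, -0.013, 0.297]
contact_force: [1.0, -0.9, -0.7]
opening: 0.0349
```

```bash
python3 -m creep '[[[0,0,0,0,0.7,0],[0,0,-7,0,0,0],[0,0,-5,0,0,0],[0,0,0,0,0,0]]]' -0.1
python3 -m creep '[[[0,0,0,0,0,0],[0,0,0,0,0,0],[0,0,0,0,0,0]]]' 0.6 40
```

```text
time: 2.82
tool_pos: [0.6262, 0.0077, 0.2123]
tool_rot: [-3.14, -0.007, 0.297]
contact_force: [-1.2, -0.1, -0.3]
opening: 0.0503
time: 3.07
tool_pos: [0.6261, 0.0082, 0.2119]
tool_rot: [-3.138, -0.007, 0.297]
contact_force: [-2.1, 10.0, 4.5]
opening: 0.0351
```

```bash
cat > st.py <<'E'
from h import *
s=robot.observe();p=s["tool_pos"]*1000 if hasattr(s["tool_pos"],"shape") else np.array(s["tool_pos"])*1000
c,k=np.cos(np.radians(17.2)),np.sin(np.radians(17.2));f=np.array(s["contact_force"])
q=p[:2]-[622.5,9.8]
print("cup dx,dy rel. start %.1f %.1f z %.1f  F fwd %.1f lat %.1f z %.1f rot"%(q@[c,k],q@[-k,c],p[2],f[:2]@[c,k],f[:2]@[-k,c],f[2]),np.round(s["tool_rot"],3),"open",s["opening"])
E
python3 st.py
python3 -m creep '[[[-0.6,2,0,0,0,0],[-0.6,2,0,0,0,0],[-0.6,2,0,0,0,0]]]'
python3 st.py
```

```text
cup dx,dy rel. start 2.9 -2.6 z 211.9  F fwd 0.9 lat 10.2 z 4.5 rot [-3.138 -0.007  0.297] open 0.03509068735831151
time: 3.32
tool_pos: [0.6248, 0.0127, 0.2122]
tool_rot: [3.14, -0.008, 0.298]
contact_force: [0.2, -7.9, -0.8]
opening: 0.0344
cup dx,dy rel. start 3.0 2.1 z 212.2  F fwd -2.2 lat -7.6 z -0.8 rot [ 3.14  -0.008  0.298] open 0.03435397181069059
```

```bash
for i in 1 ; do python3 -m creep '[[[-0.6,2,0,0,0,0],[-0.6,2,0,0,0,0]]]' >/dev/null; python3 st.py
python3 -m creep '[[[-0.6,2,0,0,0,0],[-0.6,2,0,0,0,0]]]'>/dev/null; python3 st.py; done
```

```text
cup dx,dy rel. start 2.9 3.7 z 212.4  F fwd -0.2 lat -7.1 z -2.3 rot [ 3.133 -0.008  0.298] open 0.034033462742230444
cup dx,dy rel. start 2.8 5.1 z 212.5  F fwd -1.3 lat -7.3 z -1.6 rot [ 3.127 -0.009  0.299] open 0.03396868104182456
```

```bash
python3 -m creep '[[[-0.6,2,0,0.8,0.2,0],[-0.6,2,0,0.2,0,0]]]' >/dev/null; python3 st.py
python3 -m creep '[[[-0.6,2,0,0.2,0,0],[-0.6,2,0,0.2,0,0]]]'>/dev/null; python3 st.py
```

```text
cup dx,dy rel. start 2.4 6.3 z 212.5  F fwd -1.4 lat -5.9 z -1.8 rot [ 3.138 -0.01   0.299] open 0.033820487514197764
cup dx,dy rel. start 2.0 7.4 z 212.5  F fwd -1.0 lat -6.8 z -1.4 rot [ 3.139 -0.012  0.3  ] open 0.0334749580535335
```

```bash
python3 -m creep '[[[-0.6,2,0,0.1,0.4,0],[-0.6,2,0,0,0,0]]]' >/dev/null; python3 st.py
python3 -m creep '[[[-0.6,2,0,0.1,0,0],[-0.6,2,0,0,0,0]]]'>/dev/null; python3 st.py
python3 - <<'E'
from h import *
cv2.imwrite("pics/s2.png",np.hstack([cv2.resize(viewer.read_camera("scene")[220:300,310:390],None,fx=5,fy=5,interpolation=2),cv2.resize(cv2.convertScaleAbs(viewer.read_camera("top")[190:270,290:370],alpha=2),None,fx=5,fy=5,interpolation=2)]))
E
```

```text
cup dx,dy rel. start 2.4 8.6 z 212.8  F fwd -1.3 lat -6.1 z -1.4 rot [ 3.136 -0.009  0.299] open 0.03390700609626227
cup dx,dy rel. start 2.2 9.9 z 212.9  F fwd -0.4 lat -6.7 z -0.9 rot [ 3.131 -0.01   0.3  ] open 0.033552499589
```

View pics/s2.png

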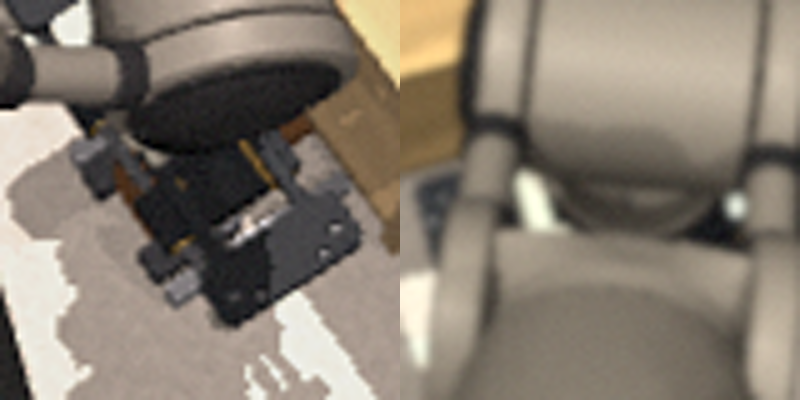

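Mostly hidden by the wrist; the head is still pinched and has moved sideways. The force is still on the 7 N plateau, so the jaw has not yet reached its stop. I'll continue.

```bash
python3 -m creep '[[[-0.6,2,0,0.6,0.4,0],[-0.6,2,0,0.2,0,0]]]' >/dev/null; python3 st.py
python3 -m creep '[[[-0.6,2,0,0.2,0,0],[-0.6,2,0,0.2,0,0]]]'>/dev/null; python3 st.py
```

```text
cup dx,dy rel. start 2.3 9.4 z 213.3  F fwd -2.9 lat -7.6 z -2.7 rot [ 3.136 -0.01   0.301] open 0.033914716528313
cup dx,dy rel. start 1.9 9.6 z 213.3  F fwd -1.2 lat -10.2 z -1.6 rot [ 3.135 -0.012  0.301] open 0.03387278449038983
```

```bash
python3 -m creep '[[[-1,3.5,0,0.2,0,0],[-1,3.5,0,0.2,0,0]]]' >/dev/null; python3 st.py
python3 -m creep '[[[0.9,-2.8,0,0,0.3,0],[0.9,-2.8,0,0,0,0],[0.9,-2.8,0,0,0,0],[0.6,-2,0,0,0,0]]]'>/dev/null; python3 st.py
```

```text
cup dx,dy rel. start 1.5 10.9 z 213.3  F fwd -3.1 lat -15.2 z -2.2 rot [ 3.129 -0.014  0.302] open 0.03393326827066607
cup dx,dy rel. start 1.6 -0.5 z 213.3  F fwd 0.9 lat 7.4 z 2.8 rot [ 3.133 -0.01   0.3  ] open 0.033576084394383136
```

```bash
python3 -m creep '[[[0.6,-2,0,0,0.3,0],[0.6,-2,0,0,0,0]]]' >/dev/null; python3 st.py
python3 -m creep '[[[0.6,-2,0,0,0,0],[0.6,-2,0,0,0,0]]]'>/dev/null; python3 st.py
python3 -m creep '[[[0.6,-2,0,0,0,0],[0.6,-2,0,0,0,0]]]'>/dev/null; python3 st.py
```

```text
cup dx,dy rel. start 2.3 -2.1 z 213.4  F fwd -0.8 lat 7.2 z 2.5 rot [ 3.14  -0.006  0.3  ] open 0.03391486039546491
cup dx,dy rel. start 2.5 -3.3 z 213.5  F fwd 0.4 lat 7.0 z 1.5 rot [-3.138 -0.005  0.301] open 0.0336703306355575
cup dx,dy rel. start 2.7 -4.4 z 213.6  F fwd -0.1 lat 6.0 z 1.6 rot [-3.132 -0.004  0.302] open 0.03350434005220555
```

```bash
python3 -m creep '[[[0.6,-2,0,-0.5,0,0],[0.6,-2,0,-0.2,0,0]]]' >/dev/null; python3 st.py
python3 -m creep '[[[0.6,-2,0,-0.2,0,0],[0.6,-2,0,-0.2,0,0]]]'>/dev/null; python3 st.py
python3 -m creep '[[[0.6,-2,0,-0.2,0,0],[0.6,-2,0,-0.2,0,0]]]'>/dev/null; python3 st.py
```

```text
cup dx,dy rel. start 3.3 -5.4 z 213.5  F fwd 1.6 lat 6.8 z 0.4 rot [-3.138e+00 -1.000e-03  3.030e-01] open 0.03405951431596475
cup dx,dy rel. start 3.7 -5.9 z 213.4  F fwd 2.2 lat 9.9 z 1.0 rot [-3.137e+00  1.000e-03  3.030e-01] open 0.03366034378532107
cup dx,dy rel. start 4.2 -6.0 z 213.4  F fwd 1.0 lat 8.8 z 1.8 rot [-3.137  0.004  0.304] open 0.033818205448800376
```

```bash
python3 -m creep '[[[0.8,-3.5,0,-0.1,-0.2,0],[0.8,-3.5,0,-0.1,0,0]]]' >/dev/null; python3 st.py
python3 -m creep '[[[0.8,-3.5,0,-0.1,-0.2,0],[0.8,-3.5,0,0,0,0]]]' >/dev/null; python3 st.py
```

```text
cup dx,dy rel. start 4.1 -7.4 z 213.5  F fwd 3.2 lat 13.3 z 1.4 rot [-3.13e+00  3.00e-03  3.04e-01] open 0.033792592204095515
cup dx,dy rel. start 3.9 -8.9 z 213.6  F fwd 2.2 lat 10.2 z 2.0 rot [-3.122e+00  2.000e-03  3.050e-01] open 0.033532531472118654
```

```bash
python3 -m creep '[[[-0.8,2.5,0,-0.5,0,0],[-0.8,2.5,0,-0.3,0,0],[-0.8,2.5,0,-0.3,0,-0.2],[-0.8,2.5,0,0,0,-0.1],[0,0,0,0,0,0]]]' >/dev/null; python3 st.py
```

```text
cup dx,dy rel. start 4.2 3.5 z 213.6  F fwd 0.4 lat 0.3 z -0.7 rot [-3.141  0.008  0.302] open 0.033639533062707054
```

```bash
python3 -m creep '[[[0.5,-1.7,0,0,-0.5,0],[-2.9,-0.9,0,0,0,0],[-2.9,-0.9,0,0,0,0]]]' >/dev/null; python3 st.py
python3 -m creep '[[[-2.9,-0.9,0,0,0,0],[-2.9,-0.9,0,0,0,0]]]' >/dev/null; python3 st.py
```

```text
cup dx,dy rel. start -2.4 1.5 z 213.1  F fwd -0.5 lat -0.2 z -1.2 rot [ 3.139 -0.     0.302] open 0.0336574697272836
cup dx,dy rel. start -9.4 1.1 z 212.9  F fwd 0.0 lat -0.6 z -0.3 rot [3.139e+00 1.000e-03 3.010e-01] open 0.033924138492580004
```

```bash
python3 -m creep '[[[-6.7,-2,0,0,0,0],[-6.7,-2,0,0,0,0],[-6.7,-2,0,0,0,0]]]' >/dev/null; python3 st.py
python3 -m creep '[[[-6.7,-2.1,0,0,0,0],[-6.7,-2.1,0,0,0,0],[-6.7,-2.1,0,0,0,0],[0,0,0,0,0,0]]]' >/dev/null; python3 st.py
```

```text
cup dx,dy rel. start -32.3 1.1 z 212.9  F fwd -0.5 lat 0.4 z -1.3 rot [3.139e+00 1.000e-03 3.010e-01] open 0.03380255016452997
cup dx,dy rel. start -57.7 1.2 z 213.0  F fwd 0.3 lat 1.0 z -2.4 rot [3.14e+00 3.00e-03 3.00e-01] open 0.03352436163188074
```

```bash
python3 -m creep '[[[0,0,20,0,0,0],[0,0,30,0,0,0],[0,0,35,0,0,0],[0,0,20,0,0,0]]]' ; python3 st.py
python3 - <<'E'
from h import *
cv2.imwrite("pics/s3.png",np.hstack([cv2.resize(viewer.read_camera("scene")[180:330,260:420],None,fx=2.5,fy=2.5,interpolation=2),cv2.resize(cv2.convertScaleAbs(viewer.read_camera("top")[180:330,280:440],alpha=2),None,fx=2.5,fy=2.5,interpolation=2)]))
E
```

```text
time: 8.33
tool_pos: [0.5642, -0.0064, 0.3161]
tool_rot: [-3.137, 0.014, 0.299]
contact_force: [0.8, 0.4, -0.6]
opening: 0.0339
cup dx,dy rel. start -60.5 1.8 z 316.1  F fwd 0.9 lat 0.2 z -0.6 rot [-3.137  0.014  0.299] open 0.033946759279904995
```

View pics/s3.png

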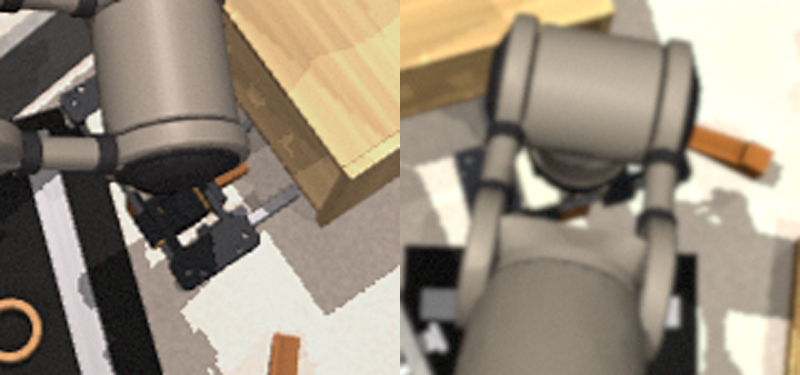

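The wedge is in the gripper, lifted clear, with its toe visible at (232,172) in the scene crop. Next I carry it to the tray.

```bash
python3 -m creep '[[[-15.7,-33.5,0,0,-0.4,-2.5],[-15.7,-33.5,0,0,-0.4,-2.5],[-15.7,-33.5,0,0,0,-2.5],[-15.7,-33.5,0,0,0,-2.5],[-15.7,-33.5,0,0,0,-2.5]]]'
python3 -m creep '[[[-15.7,-33.5,0,0,0,-2.5],[-15.7,-33.5,0,0,0,-2.5],[-15.7,-33.5,0,0,0,-2.5],[-15.7,-33.5,0,0,0,-2.5],[0,0,0,0,0,0]]]'; python3 st.py
```

```text
time: 8.85
tool_pos: [0.4843, -0.1721, 0.3133]
tool_rot: [-3.141, -0.006, 0.085]
contact_force: [1.7, -1.2, -1.0]
opening: 0.0332
time: 9.27
tool_pos: [0.4137, -0.3159, 0.3072]
tool_rot: [-3.139, -0.0, -0.105]
contact_force: [0.6, -0.5, -0.7]
opening: 0.0336
cup dx,dy rel. start -295.8 -249.4 z 307.2  F fwd 0.5 lat -0.6 z -0.7 rot [-3.139 -0.    -0.105] open 0.03359674080873397
```

```bash
python3 -m creep '[[[-7,-26,0,0,0,-1],[0,0,-30,0,0,0],[0,0,-30,0,0,0],[0,0,-18,0,0,0],[0,0,0,0,0,0]]]'; python3 st.py
```

```text
time: 9.68
tool_pos: [0.4036, -0.3447, 0.2225]
tool_rot: [-3.137, 0.001, -0.129]
contact_force: [-1.5, 0.8, -1.0]
opening: 0.0338
cup dx,dy rel. start -313.9 -273.9 z 222.5  F fwd -1.2 lat 1.2 z -1.0 rot [-3.137e+00  1.000e-03 -1.290e-01] open 0.033750024748326155
```

```bash
python3 -m creep '[[[0,0,-3,0,0,0],[0,0,-2,0,0,0],[0,0,0,0,0,0]]]'; python3 -m creep '[[[0,0,-1.5,0,0,0],[0,0,0,0,0,0]]]'
```

```text
time: 9.93
tool_pos: [0.4038, -0.3438, 0.2167]
tool_rot: [-3.136, 0.003, -0.128]
contact_force: [-0.6, 0.4, -0.6]
opening: 0.034
time: 10.1
tool_pos: [0.4044, -0.3438, 0.2169]
tool_rot: [-3.138, 0.001, -0.127]
contact_force: [0.4, 0.4, -1.4]
opening: 0.0337
```

```bash
python3 -m creep '[[[0,0,-1.5,0,0,0],[0,0,0,0,0,0]]]';python3 -m creep '[[[0,0,0,0,0,0],[0,0,0,0,0,0],[0,0,0,0,0,0],[0,0,0,0,0,0]]]' 0.1;python3 -m creep '[[[0,0,15,0,0,0],[0,0,30,0,0,0],[0,0,40,0,0,0],[0,0,40,0,0,0],[0,0,25,0,0,0]]]'
python3 -m creep '[[[0,34,10,0,0,0],[0,38,0,0,0,0],[0,38,0,0,0,0],[0,38,0,0,0,0],[0,0,0,0,0,0]]]' 1 ; python3 st.py
python3 - <<'E'
from h import *
s,t=viewer.read_camera("scene"),viewer.read_camera("top");cv2.imwrite("pics/scene4.png",s);cv2.imwrite("pics/top4.png",t)
cv2.imwrite("pics/s4.png",np.hstack([s[80:480:,180:520],cv2.convertScaleAbs(t[80:480,100:550],alpha=1.7)]))
E
```

```text
time: 10.27
tool_pos: [0.405, -0.3439, 0.2166]
tool_rot: [-3.14, -0.002, -0.127]
contact_force: [0.4, 0.3, -1.0]
opening: 0.0338
time: 10.6
tool_pos: [0.4055, -0.3441, 0.2176]
tool_rot: [-3.141, -0.004, -0.127]
contact_force: [-0.0, 0.0, -0.0]
opening: 0.0413
time: 11.02
tool_pos: [0.4034, -0.3421, 0.3663]
tool_rot: [-3.13, 0.008, -0.127]
contact_force: [0.9, -0.9, 0.9]
opening: 0.0414
time: 11.43
tool_pos: [0.4025, -0.1916, 0.3852]
tool_rot: [-3.141, -0.007, -0.133]
contact_force: [-0.2, -0.4, 0.1]
opening: 0.0128
cup dx,dy rel. start -269.7 -127.3 z 385.2  F fwd -0.3 lat -0.3 z 0.1 rot [-3.141 -0.007 -0.133] open 0.012836006325085607
```

View pics/s4.png

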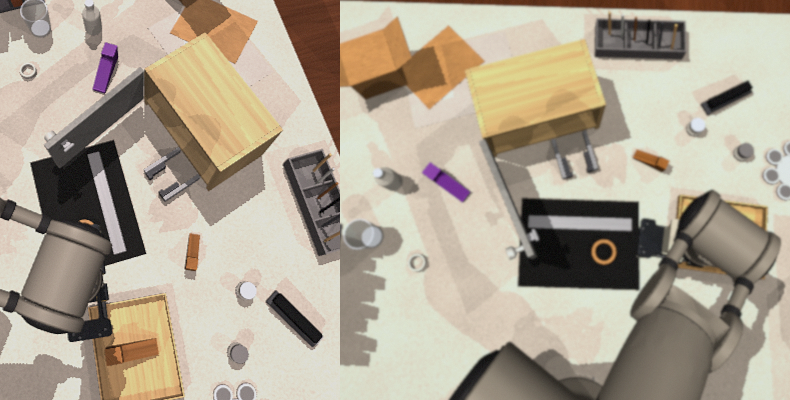

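The wedge lies flat in the tray, at (130,350) in the scene half. The pots and the glue are standing and the jaws are empty. The door is still open. I'll work out the door-pushing waypoints and move over to its outer side.

```bash
cat > d.py <<'E'
from h import *
a=np.radians(17.2);c,s=np.cos(a),np.sin(a);R=np.array([[c,-s],[s,c]]);O=np.array([.6783,.0915])
def tip(th,r,f):return O+R@(np.array([-.002,.14])+r*np.array([-np.sin(th),-np.cos(th)])+(.015+f)*np.array([-np.cos(th),np.sin(th)]))
if __name__=="__main__":
    i=cv2.imread("pics/scene4.png")
    for th in(1.42,1.35,1.3):print(th,[proj("scene",[*tip(th,.278,-k),.19]).round(1).tolist() for k in(0,.015)],[proj("top",[*tip(th,.278,-k),.19]).round(1).tolist() for k in(0,.015)])
    print("hinge",proj("scene",[*tip(0,0,-.015),.19]),proj("top",[*tip(0,0,-.015),.19]))
    p0=None
    for th in np.linspace(1.42,-.0,15):
        p=tip(th,.2,.015);print(round(th,2),(p*1000).round(0),None if p0 is None else ((p-p0)*1000).round(1));p0=p
E
python3 d.py
python3 -m creep '[[[2,20,30,0,0,0],[3,38,5,0,0,0],[3,39,0,0,0,0],[3,39,0,0,0,0],[3,39,0,0,0,0]]]' 1
python3 -m creep '[[[3,39,0,0,0,0],[3,39,0,0,0,0],[3,39,0,0,0,0],[3,39,0,0,0,0],[3,39,0,0,0,0]]]'; python3 st.py
```

```text
1.42 [[224.0, 223.7], [228.4, 228.7]] [[286.9, 335.9], [293.4, 332.9]]
1.35 [[229.5, 230.3], [234.3, 234.9]] [[295.4, 332.2], [301.7, 328.8]]
1.3 [[233.8, 234.7], [238.9, 239.2]] [[301.3, 329.2], [307.4, 325.6]]
hinge [324.85220577 150.34681555] [244.06148245 217.44876864]
1.42 [442. 164.] None
1.32 [449. 145.] [  7.1 -19.2]
1.22 [458. 127.] [  9.  -18.4]
1.12 [469. 109.] [ 10.8 -17.4]
1.01 [481.  93.] [ 12.5 -16.2]
0.91 [495.  78.] [ 14.1 -14.9]
0.81 [511.  65.] [ 15.5 -13.4]
0.71 [528.  53.] [ 16.8 -11.7]
0.61 [546.  43.] [ 17.9 -10. ]
0.51 [565.  35.] [18.8 -8.1]
0.41 [584.  29.] [19.6 -6.2]
0.3 [604.  25.] [20.1 -4.1]
0.2 [625.  23.] [20.4 -2.1]
0.1 [645.  23.] [20.5 -0. ]
-0.0 [665.  25.] [20.4  2.1]
time: 11.95
tool_pos: [0.4194, -0.0252, 0.4218]
tool_rot: [3.136, -0.012, -0.15]
contact_force: [1.1, 1.1, 1.0]
opening: 0.0003
time: 12.37
tool_pos: [0.4377, 0.1741, 0.4223]
tool_rot: [3.135, -0.016, -0.159]
contact_force: [1.1, -0.8, 0.8]
opening: 0.0004
cup dx,dy rel. start -127.9 211.6 z 422.3  F fwd 0.8 lat -1.1 z 0.8 rot [ 3.135 -0.016 -0.159] open 0.0003666582241657497
```

```bash
python3 -m creep '[[[-10,21,0,0,0.9,0],[0,0,-35,0,0,0],[0,0,-35,0,0,0],[0,0,-34,0,0,0],[0,0,0,0,0,0]]]'; python3 st.py
```

```text
time: 12.78
tool_pos: [0.4322, 0.201, 0.3161]
tool_rot: [3.137, -0.009, -0.155]
contact_force: [-1.5, -1.3, 0.3]
opening: 0.0005
cup dx,dy rel. start -125.2 238.9 z 316.1  F fwd -1.8 lat -0.9 z 0.3 rot [ 3.137 -0.009 -0.155] open 0.0005138903042800521
```

```bash
python3 -m creep '[[[2,-10,0,0,0.5,0],[2,-10,1,0,0,0],[3,-10,0,0,0,0],[3,-10,0,0,0,0],[4,-12,0,0,0,0]]]'; python3 st.py
python3 -m creep '[[[5,-12,0,0,0,0],[6,-11,0,0,0,0],[6,-11,0,0,0,0],[6,-10,0,0,0,0],[7,-10,0,0,0,0]]]'; python3 st.py
```

```text
time: 13.2
tool_pos: [0.4509, 0.1434, 0.3222]
tool_rot: [3.137, -0.005, -0.157]
contact_force: [-0.3, 1.8, -1.3]
opening: 0.0001
cup dx,dy rel. start -124.4 178.4 z 322.2  F fwd 0.3 lat 1.8 z -1.3 rot [ 3.137 -0.005 -0.157] open 0.00011851374598119164
time: 13.62
tool_pos: [0.4853, 0.079, 0.333]
tool_rot: [3.141, -0.023, -0.164]
contact_force: [0.1, 0.2, -0.3]
opening: 0.0004
cup dx,dy rel. start -110.6 106.7 z 333.0  F fwd 0.1 lat 0.1 z -0.3 rot [ 3.141 -0.023 -0.164] open 0.0004093895087733379
```

```bash
python3 -m creep '[[[11,-8,-6,0,1,0],[12,-7,-4,0,0.3,0],[12,-7,-4,0,0,0],[12,-7,-3,0,0,0],[12,-6,-2,0,0,0]]]'; python3 st.py
python3 -m creep '[[[13,-5,-2,0,0.3,0],[13,-5,-2,0,0.3,0],[13,-4,-2,0,0,0],[13,-3,-1,0,0,0]]]'; python3 st.py
```

```text
time: 14.03
tool_pos: [0.5488, 0.0324, 0.3257]
tool_rot: [3.138, -0.019, -0.173]
contact_force: [0.1, 1.1, 1.2]
opening: 0.0002
cup dx,dy rel. start -63.7 43.4 z 325.7  F fwd 0.4 lat 1.0 z 1.2 rot [ 3.138 -0.019 -0.173] open 0.00017175918147628035
time: 14.37
tool_pos: [0.6044, 0.0058, 0.3275]
tool_rot: [3.137, -0.021, -0.18]
contact_force: [-0.1, 1.2, 0.5]
opening: 0.0007
cup dx,dy rel. start -18.5 1.5 z 327.5  F fwd 0.3 lat 1.2 z 0.5 rot [ 3.137 -0.021 -0.18 ] open 0.0006873933268234768
```

```bash
python3 -m creep '[[[12,0,-4,0,1,0],[12,0,-3,0,0.3,0],[8,0,-2,0,0.2,0],[0,0,0,0,0,0]]]'; python3 st.py
python3 - <<'E'
from h import *
s,t=viewer.read_camera("scene"),viewer.read_camera("top")
cv2.imwrite("pics/s5.png",np.hstack([cv2.resize(s[120:300,260:440],None,fx=2.2,fy=2.2,interpolation=2),cv2.resize(cv2.convertScaleAbs(t[120:300,210:390],alpha=1.7),None,fx=2.2,fy=2.2,interpolation=2)]))
E
```

```text
time: 14.7
tool_pos: [0.6406, -0.004, 0.3276]
tool_rot: [3.132, -0.009, -0.187]
contact_force: [-0.3, -0.1, 0.4]
opening: 0.0005
cup dx,dy rel. start 13.2 -18.6 z 327.6  F fwd -0.3 lat -0.0 z 0.4 rot [ 3.132 -0.009 -0.187] open 0.00046576210610807035
```

View pics/s5.png

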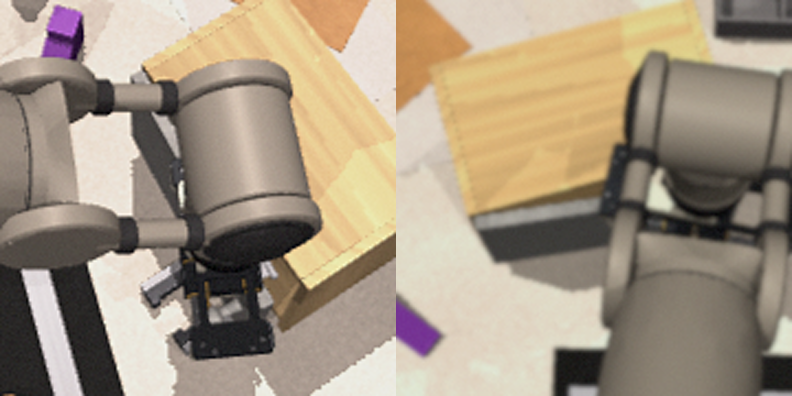

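The door has nearly closed: its top edge runs next to the cupboard front, at (150,75) in the left half and (480,225) in the right half. I'll push on slowly and watch the force.

```bash
python3 -m creep '[[[5,2,-3,0,0.4,0],[5,2,-2,0,0,0]]]' >/dev/null; python3 st.py
python3 -m creep '[[[5,2,-2,0,0,0],[5,2,-1,0,0,0]]]' >/dev/null; python3 st.py
python3 -m creep '[[[4,1,-1,0,0,0],[4,1,-1,0,0,0]]]' >/dev/null; python3 st.py
```

```text
cup dx,dy rel. start 22.0 -18.2 z 325.0  F fwd -0.7 lat -0.4 z 0.8 rot [ 3.13e+00 -3.00e-03 -1.89e-01] open 0.0005550537048485206
cup dx,dy rel. start 33.0 -17.4 z 322.5  F fwd -12.8 lat -4.2 z 6.5 rot [ 3.129e+00 -3.000e-03 -1.890e-01] open 0.00022477064562601205
cup dx,dy rel. start 41.6 -17.8 z 320.9  F fwd -1.1 lat 0.3 z 1.8 rot [ 3.128e+00 -1.000e-03 -1.890e-01] open 0.0003167490488548044
```

```bash
python3 -m creep '[[[4,1,-1,0,0,0],[4,1,-1,0,0,0]]]' >/dev/null; python3 st.py
python3 -m creep '[[[3,1,0,0,0,0],[3,1,0,0,0,0]]]' >/dev/null; python3 st.py
```

```text
cup dx,dy rel. start 46.5 -18.1 z 320.4  F fwd -34.0 lat 1.3 z 24.1 rot [ 3.12   0.015 -0.187] open 0.0003360958736339185
cup dx,dy rel. start 48.7 -18.2 z 321.0  F fwd -16.7 lat -1.2 z 7.1 rot [ 3.112  0.033 -0.187] open 0.000443290404582241
```

It has reached a hard stop at over 30 N after the catch peak. I'll back off and check.

```bash
python3 -m creep '[[[-8,-3,0,0.5,-1,0],[-20,-6,0,0.5,-0.5,0],[-30,-10,5,0,0,0],[-30,-10,20,0,0,0]]]' >/dev/null
python3 -m creep '[[[-28,-28,10,0,0,0],[-28,-28,10,0,0,0],[-28,-28,10,0,0,0],[-28,-28,0,0,0,0],[-20,-35,0,0,0,0]]]'
python3 -m creep '[[[-15,-38,0,0,0,0],[-10,-38,0,0,0,0],[0,-38,0,0,0,0],[0,0,0,0,0,0]]]'
python3 - <<'E'
from h import *
s,t=viewer.read_camera("scene"),viewer.read_camera("top")
cv2.imwrite("pics/s6.png",np.hstack([s[80:480:,200:520],cv2.convertScaleAbs(t[80:480,100:550],alpha=1.7)]))
cv2.imwrite("pics/s7.png",cv2.resize(s[105:305,300:475],None,fx=3,fy=3,interpolation=2))
E
```

```text
time: 16.38
tool_pos: [0.4504, -0.1654, 0.3743]
tool_rot: [3.138, 0.009, -0.172]
contact_force: [0.6, -1.1, 0.0]
opening: 0.0006
time: 16.72
tool_pos: [0.4212, -0.2875, 0.3765]
tool_rot: [3.134, 0.003, -0.174]
contact_force: [-0.4, 0.6, -0.5]
opening: 0.0005
```

View pics/s6.png

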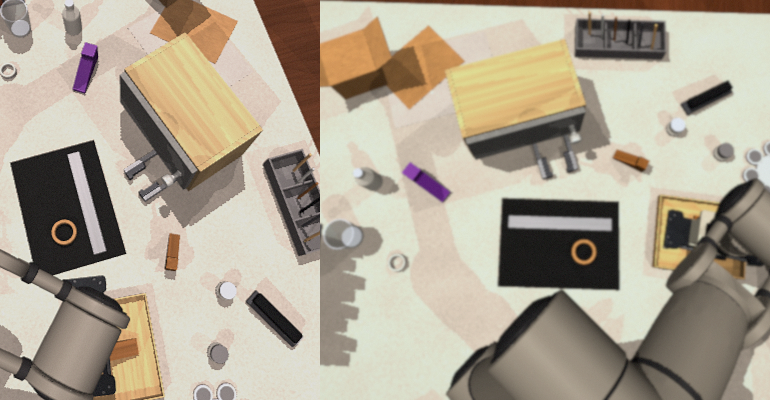

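View pics/s7.png

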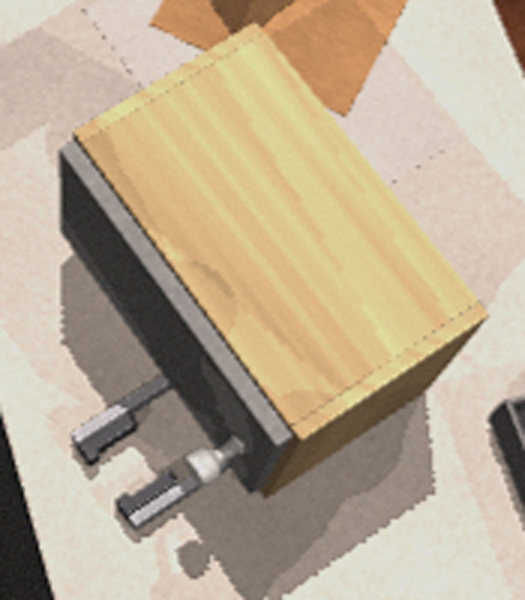

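The door is flush and parallel along the cupboard front, with its edge at (290,437) touching the carcass. The wedge is in the tray, and the pots and the glue are standing. The arm is clear, so I'm handing in.

```bash
python3 -c "
from cell import robot
print(robot.hand_in(), robot.observe()['contact_force'])"
```

```text
the job is handed in; nothing more can be done
the job is handed in; nothing more can be done
```

The wedge is out of the jaws and lying in the tray, and the cupboard door is shut. I handed the job in at about 17 s of the 62 s allowed.

**Wedge:** I pinched its head and worked it to +y, then to -y. Each jaw gave way at about 7 N, and the force then rose to 15 N on the +y side and 13 N on the -y side. With the head back in the middle it slid about 60 mm forwards with almost no force. I lifted it clear and set it flat in the tray.

**Door:** I pushed the outer face with the closed fingers. The force peaked at about 13 N at the catch, dropped to about 1 N, then rose to 34 N along the push (about 42 N with the vertical part) against the hard stop. That is the wrist reading from the fingertips, and it was a little harder than needed.

**Last checks:** The final pictures show the door flush with the cupboard front after I backed off. The wedge is in the tray, both pots and the glue bottle are standing, and the arm is clear of everything.

**Not confirmed or disagreeing:**
- **Jaws:** I never saw them at their stops because the wrist hid them. I judged that from the force and the free slide-out. The side-to-side travel measured about 14.4 mm against an expected 13 mm.
- **Wedge position:** my first estimate of where the wedge sat between the jaws was about 2 mm off sideways. The grip therefore pressed on the -y jaw with about 10 N as it closed.
- **Catch:** I inferred the click from the force dropping and the flush picture; there was no direct door-angle reading.

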